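# Lock the filter vessel's lid with its ratchet handle

### The job

Lock the lid of the steel filter vessel: work the ratchet handle to and fro by its black knob until the locking bar lies fully crosswise, home under the two lugs, and goes no further. The ratchet may be set to either hand - it grips one way and spins loose the other, so try both; the bar may go round either way. Turn the bar only by the handle, leave the other things on the bench undisturbed, and let go at the end.

Things in the scene. Friction and masses are not known exactly. Their poses are not given: they have to be found in the camera images.
- vessel: Fixed round steel filter vessel, 212 mm across at the lid, lid's top 102 mm above the bench. Origin: centre of its underside, on the vertical spindle axis, z up. Two dark lugs at y = +-102 mm hook in over the lid (50 mm along x, top 126 mm up). Above the locking bar sits a grey ratchet drum, 114 mm across, top 146 mm up; the handle's steel arm goes out of it towards the vessel's -x.
- axis_top (a point): Point on the vertical spindle axis, 150 mm above the bench, over the middle of the ratchet drum.
- knob_mid (a point): Middle of the handle's upright black round knob, on its axis, 179 mm above the bench. The knob is 26 mm across, 70 mm tall (139 to 209 mm above the bench), fixed on the arm's end 150 mm from the spindle axis, free air all round. Its direction from the spindle axis is the vessel's -x turned by handle about z.
- handle (a joint): Swing of the handle about the spindle axis, rad: 0 along the vessel's -x, growing anticlockwise from above; stops at +-0.65. Loose it takes 0.5 to 2 N at the knob, gripping and turning the bar 2.5 to 5 N; up to 0.4 rad of lost motion before a tooth catches. It may grip either way, the same all through a run, not visible; the other way it swings back and leaves the bar alone.
- lockbar (a joint): Turn of the steel locking bar (192 x 26 x 10 mm, on the lid under the drum, its ends in sight) about the spindle axis, rad, anticlockwise from above. 0: bar along the vessel's x, unlocked. Turned EITHER way it comes crosswise under the lugs and stops dead at +1.57 or -1.57: locked. It stays where it is left. It starts near 0; more than one stroke of the handle is needed.
- bar_end (a point): Middle of the end of the locking bar that points to the vessel's -x when lockbar is 0; 96 mm from the spindle axis, 114 mm above the bench, on the bar's top face.
- spare_cassette: Bystander: loose white block 80 x 160 x 32 mm lying on the bench, origin at the centre of its underside.
- media_bottle: Bystander: loose closed amber bottle, 72 mm across, 150 mm tall, origin at the centre of its underside.
- beaker: Bystander: loose glass cup, 80 mm across, 95 mm tall, origin at the centre of its underside.
- wrench: Bystander: loose steel wrench 180 mm long lying on the bench.

How it is judged:
At the end, for the whole second after the job is handed in: The locking bar lies crosswise under the lugs, turned to within 0.12 rad (7 degrees) of its stop on either side, and the handle is at rest, released ((value of joint lockbar above 1.45 rad or value of joint lockbar below -1.45 rad) and velocity of joint handle between -0.05 and 0.05 rad/s); the robot touches nothing.
It fails at once if the locking bar is pushed by the robot directly instead of by the handle (contact force between any of the fingers, the arm and lockbar above 2 N).
It fails at once if a bystander is moved by more than 30 mm (distance of any of spare_cassette, media_bottle, beaker, wrench from where it was at the start of the episode above 0.03 m).
It also fails if it takes over 54 s, if anything falls off the work surface, if the arm or the gripper's body presses on something with over 40 N, if the wrist force passes 120 N, or if a joint passes its speed limit or range.

### The arm

A 6-joint arm with a two-finger parallel gripper is mounted at the origin on the work surface. World frame = base frame: x ahead of the robot, y to its left, z up, the work surface at z = 0. Lengths are in m, angles in rad, forces in N, time in s.
With the tool pointing down it reaches from about 0.3 to 0.775 m from the base axis. Payload 14.6 kg.
Tool frame: the origin (TCP) lies on the centre line of the jaws, within the pads' length; the fingertips stand 19 mm ahead of it and the grasp point (between the pads) is the TCP (ctrl.tip_reach is the distance from the TCP to the fingertips, in m); x points along the fingers, y is the direction in which the jaws open and shut, and the axes are right-handed (so a half turn about x gives the same grasp; the last joint's range is limited). The gripper opens to 94 mm and grips with 3 to 60 N. Pads are 16 mm wide; open, the fingers measure 119 mm over their backs; the gripper's body (75 mm by 177 mm) begins 78 mm behind the grasp point.
Start: joints at [-1.323, 0.3, 1.521, -0, 1.321, -0.067], TCP at [0.17, -0.523, 0.224] pointing down, gripper open.
Joint ranges: [-3.03, 3.03], [-0.79, 2.21], [0.23, 2.52], [-1.04, 4.18], [0, 3.07], [-2.55, 2.55]. Speed limits (rad/s): [2.22, 2.22, 2.57, 3.14, 3.14, 3.14].

### API

Orientations are given as [roll, pitch, yaw] about the fixed x, y, z axes, in that order (R = Rz(yaw) Ry(pitch) Rx(roll)).
In Python, from station import ctrl, optics, models gives the robot as it stands. The module is installed in compiled form; this text tells all that it offers.
- The arm moves only by the tool arm_command, never from a script. Its argument "deltas" is a list of rows, each an object with "translation": the shift along the tool's x, y, z in units of 25 mm (1.0 is 25 mm), a list of three; "turn": the turn, a rotation vector about the tool's x, y, z in units of 5 degrees (1.0 is 5 degrees), a list of three. In form: [{"translation": [x, y, z], "turn": [rx, ry, rz]}, ...]. A call has 1 to 12 rows; each row is the pose to reach, as a shift and turn from the pose commanded when the call began, along the tool's axes at that moment; what a row does not reach only later rows make up. A row lasts 1/12 s, in which the tool goes at most 41.7 mm and 7.16 degrees, less where a joint would pass 70% of its speed; a pose out of reach is approached as far as the arm can. A call with a gripper value outside its range is refused whole. "gripper" is the finger opening in mm, from 0 to 94, set as the call begins (left out, the last holds). The fingers move at their own pace and stop on an object; "force" is the grip in N (left out, the last holds). Time passes only in rows, so rows that repeat a pose let the fingers close. It gives the time, the measured TCP pose, the force and the opening at its end, in the units of the state.
- ctrl.get_obs(): the state, without advancing time (a new reading comes with each control period).
- optics.camera(name): name is "scene" or "top"; returns the picture (480x640x3 uint8, red, green, blue); there is no depth.
- optics.get_calibration(name): a dict with "K" (3x3 intrinsics, pixels), "k1" (the pictures are not rectified: a ray, as slopes to the right and down, at radius r is drawn at 1 + k1 r^2 times it, then the intrinsics apply), "origin" and "orientation" of the camera in the world. Camera axes: x right, y down, z forward; pixel columns grow to the right and rows downward; lengths in m; the calibration is good to about 2 mm. A picture is of the moment at which its call begins. get_calibration takes no time and is no camera call.
- ctrl.hand_in(): hands the job in, once; it reports no verdict.
Trained networks look in the newest picture that a camera, given by its name, has taken for a name from the list of things; names that differ only in an ending like _2 or _b are one class to them, and where a whole thing is asked for, a point or a joint stands for the part that bears it (a point fixed in the world has none). Each returns a list of dicts, best first, with "score" (0 to 1); they miss things now and then, are a little off and sometimes report something else, mostly with a low value. They report only what shows in the picture. A call takes as long as a camera call.
- models.look_for(target, camera): "box" ([left, top, right, bottom] in pixels, round what is visible of it).
- models.cut_out(target, camera): "pixels" (480x640 bool, what is visible of it) and "box" ([left, top, right, bottom] in pixels, round what is visible of it).
- models.mark_of(target, camera): "at" ([column, row] in pixels: a listed point, or the origin of a listed thing).
The state is a dict: "time_s": time; "qpos": joint angles; "joint_vel": joint speeds; "tau": joint torques, N m; "ee_pos": TCP position; "eef_rot": TCP orientation; "force": force on the tool from outside, world axes, zero at the start; "moment": the same for the moment, N m; "grip_width": finger opening in m.
Only numpy, scipy, OpenCV 4.12 (cv2) and the standard library are available. Lean on these libraries where they do the work, as an engineer would, in place of code of your own. Each camera call takes 0.05 s, during which the arm holds its last target.

## Working session

There is one attempt and no reset: what is moved stays moved. The work goes in short steps, Python scripts to look and compute and a tool call to move; the robot and the scene stay as the last step left them, time stands still between calls to the robot, and variables do not carry over. Pictures are saved under pics/ and viewed, and the job is handed in when it is done.

Besides the shell and the picture viewer there is one more tool, called after "Emit:" by a JSON object that holds its "op" and its "data". arm_command: Moves the arm, as the interface text tells. Its arguments: {"type":"object","properties":{"deltas":{"type":"array"},"gripper":{"type":"number"},"force":{"type":"number"}},"required":["deltas"]}

```bash
mkdir -p pics; cat > h.py <<'E'
import numpy as np, cv2
from station import ctrl, optics, models
from scipy.spatial.transform import Rotation as R
def cal(n):
    c=optics.get_calibration(n); o=np.array(c['orientation'],float)
    M=o if o.shape==(3,3) else R.from_euler('xyz',o).as_matrix()
    return np.array(c['K']),float(c['k1']),np.array(c['origin'],float),M
def ray(n,uv):
    K,k1,o,M=cal(n)
    d=cv2.undistortPoints(np.array([[uv]],float),K,np.array([k1,0,0,0.]))[0,0]
    return o,M@np.array([d[0],d[1],1])
def at_z(n,uv,z):
    o,d=ray(n,uv); return o+d*(z-o[2])/d[2]
def proj(n,p):
    K,k1,o,M=cal(n); q=M.T@(np.array(p)-o)
    d=q[:2]/q[2]; d=d*(1+k1*(d@d)); return K[:2,:2]@d+K[:2,2]
def snap(n,f):
    im=optics.camera(n); cv2.imwrite('pics/'+f,im[:,:,::-1]); return im
E
python3 - <<'E'
from h import *
print(optics.get_calibration('top'),optics.get_calibration('scene'))
o=ctrl.get_obs();print(o)
for n in('top','scene'):
    snap(n,n+'0.png')
    for t,z in (('axis_top',.15),('knob_mid',.179),('bar_end',.114),('vessel',0),('media_bottle',0),('beaker',0),('spare_cassette',0),('wrench',0)):
        for m in models.mark_of(t,n)[:2]: print(n,t,round(m['score'],2),np.round(m['at']),at_z(n,m['at'],z).round(4))
E
```

```text
{'K': array([[438.69740933,   0.        , 321.95585074],
       [  0.        , 438.69740933, 232.58399481],
       [  0.        ,   0.        ,   1.        ]]), 'k1': 0.012012452132907173, 'origin': array([0.44675965, 0.00306748, 0.997947  ]), 'orientation': array([-3.02623955,  0.025312  , -1.59090594])} {'K': array([[547.95700697,   0.        , 320.54001004],
       [  0.        , 547.95700697, 240.96978629],
       [  0.        ,   0.        ,   1.        ]]), 'k1': 0.03932353292844008, 'origin': array([ 1.51051858, -0.12198287,  0.90286598]), 'orientation': array([-2.26087881, -0.02296689,  1.46065808])}
{'time_s': 0.0, 'qpos': array([-1.32257529e+00,  3.00478295e-01,  1.52157713e+00,  2.70510856e-05,
        1.32072107e+00, -6.65706466e-02]), 'joint_vel': array([-0.00031536, -0.00158721, -0.00141724,  0.00114884, -0.0004495 ,
        0.00206773]), 'tau': array([-5.68965661e-04, -5.31808090e+01, -3.52734911e+01,  7.08033610e-02,
        2.44546984e-02, -5.98027577e-05]), 'ee_pos': array([ 0.17024878, -0.52272989,  0.22388405]), 'eef_rot': array([-1.65949628,  1.5696122 ,  1.79688
[... 527 characters left out ...]
 -0.3075  0.    ]
top spare_cassette 0.62 [158. 273.] [0.4784 0.4019 0.    ]
top wrench 0.74 [180. 210.] [0.6223 0.3556 0.    ]
scene axis_top 0.78 [308. 267.] [ 0.6859 -0.0387  0.15  ]
scene knob_mid 0.58 [271. 212.] [ 0.5334 -0.1074  0.179 ]
scene knob_mid 0.18 [176. 260.] [ 0.674 -0.3    0.179]
scene bar_end 0.86 [286. 249.] [ 0.5835 -0.0786  0.114 ]
scene vessel 0.9 [310. 315.] [ 0.6801 -0.0322  0.    ]
scene media_bottle 0.59 [180. 261.] [ 0.4729 -0.3342  0.    ]
scene media_bottle 0.58 [472. 287.] [0.6234 0.3572 0.    ]
scene beaker 0.8 [182. 320.] [ 0.6711 -0.3123  0.    ]
scene spare_cassette 0.84 [473. 248.] [0.4847 0.4075 0.    ]
scene wrench 0.89 [470. 287.] [0.6257 0.352  0.    ]
```

View pics/top0.png

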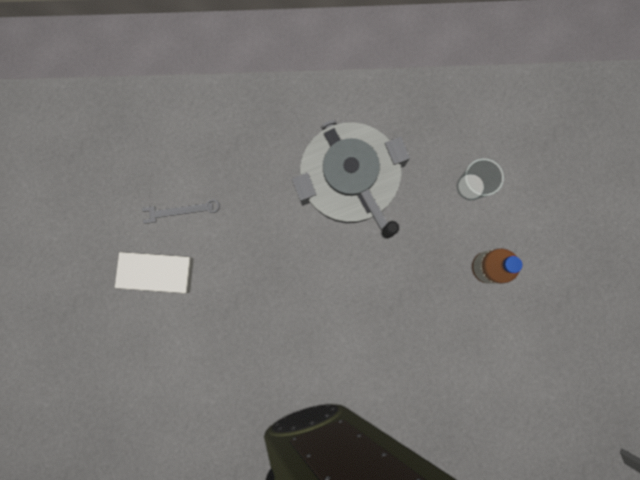

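View pics/scene0.png

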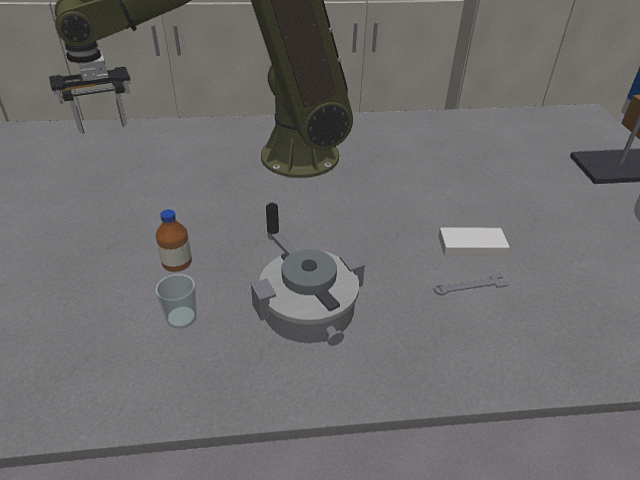

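```bash
python3 - <<'E'
from h import *
def tri(a,b):
    (o1,d1),(o2,d2)=ray('top',a),ray('scene',b)
    A=np.stack([d1,-d2],1);s=np.linalg.lstsq(A,o2-o1,rcond=None)[0]
    return o1+s[0]*d1,o2+s[1]*d2
for t,z in(('knob_mid',.179),('bar_end',.11)):
  for n in('top','scene'):
    if t=='knob_mid':
        optics.camera(n)
    for m in models.cut_out(t,n)[:1]:
        ys,xs=np.nonzero(m['pixels']); print(t,n,m['score'],m['box'],xs.mean(),ys.mean(),at_z(n,(xs.mean(),ys.mean()),z))
print(tri((351,165),(309,265.5)))
# drum centre
for n,uv in(('top',(351,166)),('scene',(309.5,266))): print(at_z(n,uv,.146))
for uv in ((398,152),(304,187)): print('lug',at_z('top',uv,.126))
for uv in ((332,136),): print('bar',at_z('top',uv,.114))
for z in(.139,.179,.209):print('knob',at_z('scene',(272,218),.179),proj('top',[.547,-.109,z]),proj('scene',[.547,-.109,z]))
print(ctrl.get_obs()['time_s'])
E
```

```text
knob_mid top 0.64 [322.2, 137.9, 399.4, 238.3] 356.02024974687816 176.8656766790415 [ 0.64733605 -0.04510768  0.179     ]
knob_mid scene 0.66 [265.8, 201.4, 341.8, 295.5] 300.78967642526965 260.90832049306624 [ 0.69910003 -0.05498349  0.179     ]
bar_end top 0.81 [326.3, 124.4, 372.4, 213.2] 345.6095041322314 161.53719008264463 [ 0.6972547  -0.02855895  0.11      ]
bar_end scene 0.91 [277.3, 255.3, 339.4, 310.6] 320.01269035532994 286.83756345177665 [ 0.70528767 -0.01570702  0.11      ]
(array([ 0.67930775, -0.03770969,  0.14762522]), array([ 0.67945412, -0.03646216,  0.14760542]))
[ 0.67771802 -0.03773171  0.146     ]
[ 0.67929814 -0.0354002   0.146     ]
lug [ 0.70967371 -0.13491589  0.126     ]
lug [0.64211726 0.05764721 0.126     ]
bar [ 0.75132793 -0.00157387  0.114     ]
knob [ 0.55369079 -0.10586002  0.179     ] [389.01815167 230.91314451] [271.06461217 230.5470186 ]
knob [ 0.55369079 -0.10586002  0.179     ] [391.7191265  228.37616247] [270.43037538 216.22499303]
knob [ 0.55369079 -0.10586002  0.179     ] [393.9227318  226.30642927] [269.93479001 205.0750938 ]
1.2
```

```bash
cat >> h.py <<'E'
A=np.array([.679,-.0365]); TH0=np.deg2rad(-160.7)
def target(h,z,r=.15,flip=1):
    th=TH0+h; p=np.array([A[0]+r*np.cos(th),A[1]+r*np.sin(th),z])
    x=np.array([0,0,-1.]); y=flip*np.array([-np.sin(th),np.cos(th),0])
    return p,np.stack([x,y,np.cross(x,y)],1)
def rows(tg,base=None):
    o=ctrl.get_obs(); 
    p0,M0=base if base else (o['ee_pos'],R.from_euler('xyz',o['eef_rot']).as_matrix())
    for p,M in tg:
        t=M0.T@(p-p0)/.025; w=np.rad2deg(R.from_matrix(M0.T@M).as_rotvec())/5
        print('T',t.round(2).tolist(),'W',w.round(2).tolist())
E
python3 - <<'E'
from h import *
o=ctrl.get_obs(); M=R.from_euler('xyz',o['eef_rot']).as_matrix(); print(M.round(3))
for f in(1,-1):
  p,_=target(.157,.3,flip=f);print(f,p); rows([target(.157,.3,flip=f),target(.157,.185,flip=f),target(.65,.3,flip=f),target(-.65,.3,flip=f)])
E
```

```text
[[-0.     0.31  -0.951]
 [ 0.    -0.951 -0.31 ]
 [-1.    -0.     0.   ]]
1 [ 0.54692273 -0.10760271  0.3       ]
T [-3.02, -11.13, -19.47] W [-2.05, 0.0, 0.0]
T [1.58, -11.13, -19.47] W [-2.05, 0.0, 0.0]
T [-3.02, -8.47, -20.68] W [-7.7, -0.0, 0.0]
T [-3.02, -15.73, -20.52] W [7.2, 0.0, 0.0]
-1 [ 0.54692273 -0.10760271  0.3       ]
T [-3.02, -11.13, -19.47] W [33.95, 0.0, -0.0]
T [1.58, -11.13, -19.47] W [33.95, 0.0, -0.0]
T [-3.02, -8.47, -20.68] W [28.3, 0.0, 0.0]
T [-3.02, -15.73, -20.52] W [-28.8, -0.0, 0.0]
```

Emit:
{"op": "arm_command", "data": {"deltas": [{"translation":[-1.5,0,0],"turn":[0,0,0]},{"translation":[-3,0,0],"turn":[0,0,0]},{"translation":[-3,-0.7,-1.2],"turn":[-0.2,0,0]},{"translation":[-3,-1.4,-2.4],"turn":[-0.4,0,0]},{"translation":[-3,-2.1,-3.6],"turn":[-0.6,0,0]},{"translation":[-3,-2.8,-4.8],"turn":[-0.8,0,0]},{"translation":[-3,-3.5,-6.0],"turn":[-1,0,0]},{"translation":[-3,-4.2,-7.2],"turn":[-1.2,0,0]},{"translation":[-3,-4.9,-8.4],"turn":[-1.4,0,0]},{"translation":[-3,-5.6,-9.6],"turn":[-1.6,0,0]},{"translation":[-3,-6.3,-10.8],"turn":[-1.8,0,0]},{"translation":[-3,-7,-12],"turn":[-2.05,0,0]}], "gripper": 60}}

```text
time_s: 2.2
ee_pos: [0.4022, -0.2622, 0.2996]
eef_rot: [1.993, 1.57, -0.655]
force: [1.1, -0.8, -0.0]
grip_width: 0.06
```

```bash
python3 - <<'E'
from h import *
rows([target(.157,.3)]);print(ctrl.get_obs()['qpos'])
E
```

```text
T [-0.01, -2.7, -8.03] W [0.01, -0.0, -0.0]
[-6.53994037e-01  9.16448064e-02  1.59497545e+00 -2.40280849e-07
  1.45455174e+00  4.22357205e-01]
```

Emit:
{"op": "arm_command", "data": {"deltas": [{"translation":[0,-0.4,-1.1],"turn":[0,0,0]},{"translation":[0,-0.8,-2.3],"turn":[0,0,0]},{"translation":[0,-1.2,-3.5],"turn":[0,0,0]},{"translation":[0,-1.6,-4.7],"turn":[0,0,0]},{"translation":[0,-2.0,-5.9],"turn":[0,0,0]},{"translation":[0,-2.4,-7.1],"turn":[0,0,0]},{"translation":[0,-2.7,-8.0],"turn":[0,0,0]},{"translation":[0,-2.7,-8.0],"turn":[0,0,0]}]}}

```text
time_s: 2.87
ee_pos: [0.5473, -0.1066, 0.2988]
eef_rot: [-1.509, 1.57, 2.129]
force: [-1.2, 0.2, -0.9]
grip_width: 0.0599
```

```bash
python3 - <<'E'
from h import *
print(ctrl.get_obs()['ee_pos'])
rows([target(.157,.185)])
for n in('top','scene'):
    im=snap(n,n+'1.png')
    u,v=(390,215) if n=='top' else (272,205)
    c=im[v-60:v+60,u-80:u+80]; cv2.imwrite('pics/c_'+n+'1.png',cv2.resize(c,None,fx=5,fy=5)[:,:,::-1])
E
```

```text
[ 0.5473402  -0.10655364  0.29883801]
T [4.55, 0.03, 0.03] W [0.03, 0.0, 0.01]
```

View pics/c_top1.png

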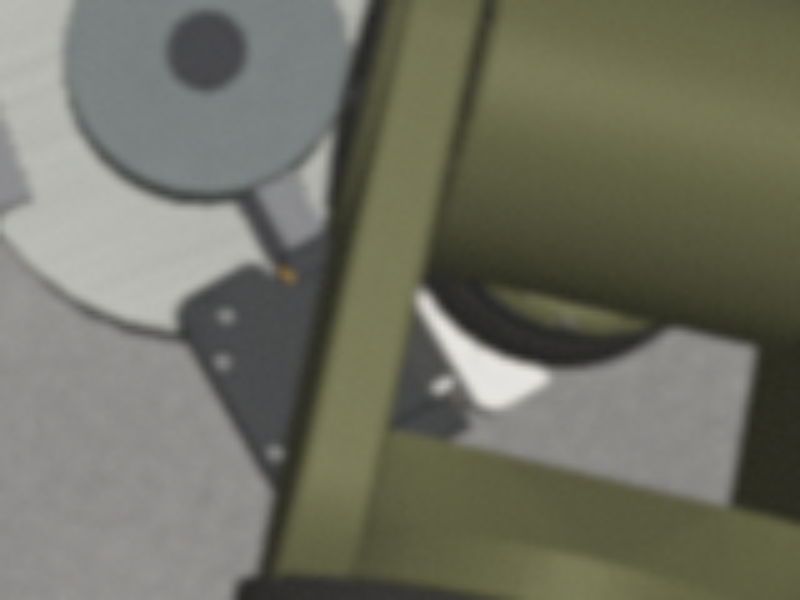

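View pics/c_scene1.png

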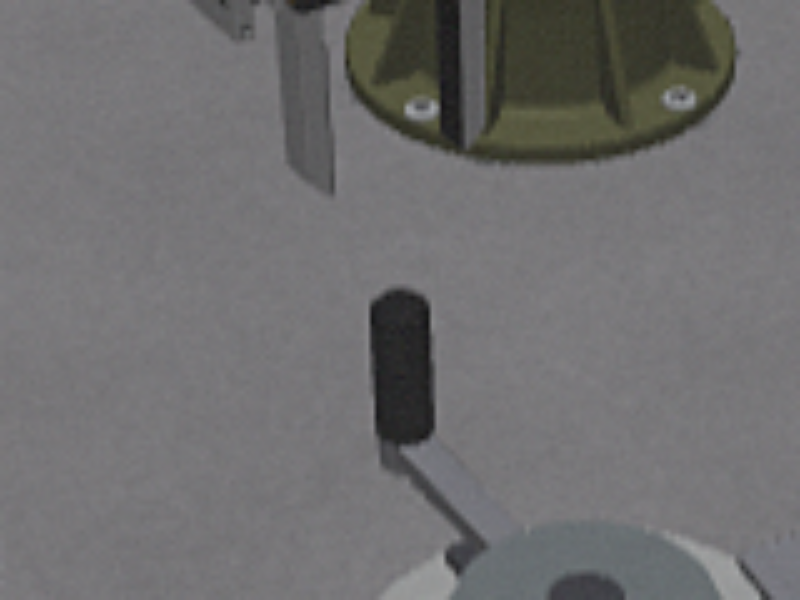

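Emit:
{"op": "arm_command", "data": {"deltas": [{"translation":[1,-0.1,0],"turn":[0,0,0]},{"translation":[2,-0.1,0],"turn":[0,0,0]},{"translation":[3,-0.1,0],"turn":[0,0,0]},{"translation":[3.8,-0.1,0],"turn":[0,0,0]},{"translation":[4.5,-0.1,0],"turn":[0,0,0]},{"translation":[4.5,-0.1,0],"turn":[0,0,0]}]}}

```text
time_s: 3.47
ee_pos: [0.5425, -0.1079, 0.1839]
eef_rot: [-0.725, 1.566, 2.909]
force: [-0.7, 0.4, -1.2]
grip_width: 0.0603
```

Emit:
{"op": "arm_command", "data": {"deltas": [{"translation":[0,0,0],"turn":[0,0,0]},{"translation":[0,0,0],"turn":[0,0,0]},{"translation":[0,0,0],"turn":[0,0,0]},{"translation":[0,0,0],"turn":[0,0,0]},{"translation":[0,0,0],"turn":[0,0,0]},{"translation":[0,0,0],"turn":[0,0,0]}], "gripper": 20, "force": 6}}

```text
time_s: 3.97
ee_pos: [0.5444, -0.1073, 0.1875]
eef_rot: [2.361, 1.57, -0.287]
force: [-0.5, -0.1, 3.2]
grip_width: 0.0258
```

```bash
python3 - <<'E'
from h import *
o=ctrl.get_obs();print(o['ee_pos'],o['force'],o['grip_width'],o['qpos'])
im=snap('scene','scene2.png'); c=im[150:310,170:370]; cv2.imwrite('pics/c_s2.png',cv2.resize(c,None,fx=3.5,fy=3.5)[:,:,::-1])
for h0 in (.157,):
  b=target(h0,.185)
  for s in(1,-1):
    print(s); rows([target(h0+s*d,.185) for d in np.arange(1,11)*.06],b)
E
```

```text
[ 0.54443277 -0.10729757  0.18746795] [-0.52719283 -0.07182575  3.24742631] 0.02578123322266776 [-2.60583528e-01  3.42560715e-01  1.55323681e+00 -2.14684032e-05
  1.24502160e+00  8.16488149e-01]
1
T [0.0, 0.36, -0.01] W [-0.69, 0.0, 0.0]
T [0.0, 0.72, -0.04] W [-1.38, 0.0, 0.0]
T [0.0, 1.07, -0.1] W [-2.06, 0.0, 0.0]
T [0.0, 1.43, -0.17] W [-2.75, 0.0, 0.0]
T [0.0, 1.77, -0.27] W [-3.44, 0.0, 0.0]
T [0.0, 2.11, -0.38] W [-4.13, 0.0, 0.0]
T [0.0, 2.45, -0.52] W [-4.81, 0.0, 0.0]
T [0.0, 2.77, -0.68] W [-5.5, 0.0, 0.0]
T [0.0, 3.08, -0.85] W [-6.19, 0.0, 0.0]
T [0.0, 3.39, -1.05] W [-6.88, 0.0, 0.0]
-1
T [0.0, -0.36, -0.01] W [0.69, 0.0, 0.0]
T [0.0, -0.72, -0.04] W [1.38, 0.0, 0.0]
T [0.0, -1.07, -0.1] W [2.06, 0.0, 0.0]
T [0.0, -1.43, -0.17] W [2.75, 0.0, 0.0]
T [0.0, -1.77, -0.27] W [3.44, 0.0, 0.0]
T [0.0, -2.11, -0.38] W [4.13, 0.0, 0.0]
T [0.0, -2.45, -0.52] W [4.81, 0.0, 0.0]
T [0.0, -2.77, -0.68] W [5.5, 0.0, 0.0]
T [0.0, -3.08, -0.85] W [6.19, 0.0, 0.0]
T [0.0, -3.39, -1.05] W [6.88, 0.0, 0.0]
```

View pics/c_s2.png

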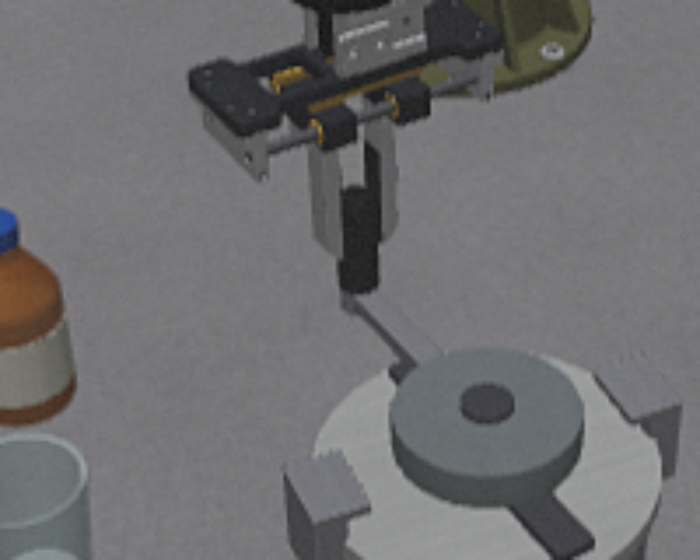

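Emit:
{"op": "arm_command", "data": {"deltas": [{"translation":[0,0.36,-0.01],"turn":[-0.7,0,0]},{"translation":[0,0.72,-0.04],"turn":[-1.4,0,0]},{"translation":[0,1.07,-0.1],"turn":[-2.05,0,0]},{"translation":[0,1.43,-0.17],"turn":[-2.75,0,0]},{"translation":[0,1.77,-0.27],"turn":[-3.45,0,0]},{"translation":[0,2.11,-0.38],"turn":[-4.15,0,0]},{"translation":[0,2.45,-0.52],"turn":[-4.8,0,0]}], "gripper": 31}}

```text
time_s: 4.6
ee_pos: [0.5847, -0.1552, 0.1869]
eef_rot: [-1.227, 1.57, 2.83]
force: [-3.0, 1.3, 0.3]
grip_width: 0.0313
```

```bash
cat >> h.py <<'E'
def look(k,n='scene'):
    o=ctrl.get_obs();p=o['ee_pos'];M=R.from_euler('xyz',o['eef_rot']).as_matrix();d=p[:2]-A
    print('t',o['time_s'],'pos',p.round(4),'r',np.hypot(*d).round(4),'h',(((np.arctan2(d[1],d[0])-TH0)+np.pi)%(2*np.pi)-np.pi).round(3),'F tool',(M.T@o['force']).round(2),'mom',o['moment'].round(2),'w',o['grip_width'].round(4),'q6',o['qpos'][5].round(2))
    im=snap(n,f'{n}_{k}.png')
    c=im[180:340,210:410] if n=='scene' else im[90:250,250:450]
    cv2.imwrite(f'pics/c_{k}.png',cv2.resize(c,None,fx=3.5,fy=3.5)[:,:,::-1])
E
python3 - <<'E'
from h import *
look('a')
E
```

```text
Traceback (most recent call last):
  File "h.py", line 32, in look
    print('t',o['time_s'],'pos',p.round(4),'r',np.hypot(*d).round(4),'h',(((np.arctan2(d[1],d[0])-TH0)+np.pi)%(2*np.pi)-np.pi).round(3),'F tool',(M.T@o['force']).round(2),'mom',o['moment'].round(2),'w',o['grip_width'].round(4),'q6',o['qpos'][5].round(2))
                                                                                                                                                                                                          ^^^^^^^^^^^^^^^^^^^^^
AttributeError: 'float' object has no attribute 'round'
```

```bash
sed -i "s/o\['grip_width'\].round(4)/round(o['grip_width'],4)/" h.py
python3 - <<'E'
from h import *
look('a')
E
```

```text
t 4.6 pos [ 0.5847 -0.1552  0.1869] r 0.1516 h 0.563 F tool [-0.28 -3.19  0.77] mom [0.14 0.63 0.04] w 0.0313 q6 0.34
```

View pics/c_a.png

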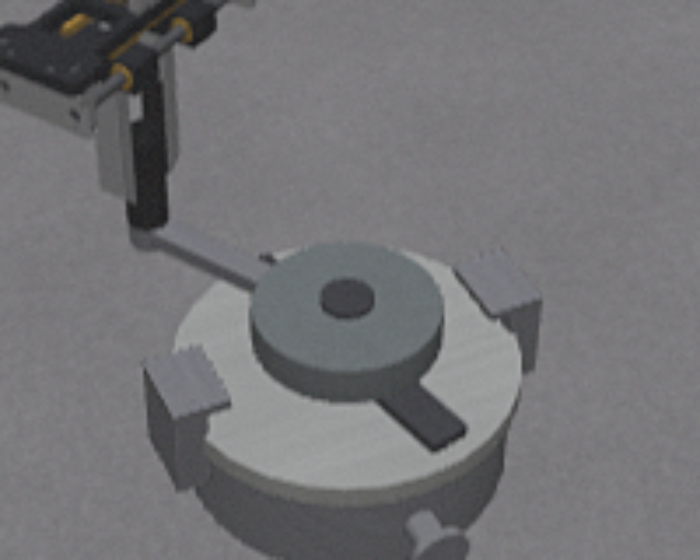

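```bash
cat >> h.py <<'E'
def barangle(n='scene'):
    ms=models.cut_out('bar_end',n)
    if not ms: print('no bar'); return
    m=ms[0]; m0=m['pixels']; best=[]
    ys,xs=np.nonzero(m0)
    # pixels beyond the drum, on plane z=.114
    P=np.array([at_z(n,(x,y),.114)[:2] for x,y in zip(xs,ys)])-A
    r=np.hypot(*P.T); Q=P[(r>.062)&(r<.105)]
    if len(Q)<5: print('few'); return
    far=Q[Q@np.array([np.cos(TH0),np.sin(TH0)])<-.3*.08] 
    a=np.arctan2(Q[:,1],Q[:,0]); print('bar score',round(m['score'],2),'n',len(Q),'lockbar mod pi', (((.5*np.angle(np.mean(np.exp(2j*a))))-TH0+np.pi/2)%np.pi-np.pi/2).round(3))
E
python3 - <<'E'
from h import *
barangle()
b=target(.563,.185); rows([target(.563-d,.185) for d in np.arange(1,13)*.09],b)
E
```

```text
bar score 0.73 n 211 lockbar mod pi 0.19
T [0.0, -0.54, -0.02] W [1.03, 0.0, 0.0]
T [0.0, -1.07, -0.1] W [2.06, 0.0, 0.0]
T [0.0, -1.6, -0.22] W [3.09, 0.0, 0.0]
T [0.0, -2.11, -0.38] W [4.13, 0.0, 0.0]
T [0.0, -2.61, -0.6] W [5.16, 0.0, 0.0]
T [0.0, -3.08, -0.85] W [6.19, 0.0, 0.0]
T [0.0, -3.53, -1.15] W [7.22, 0.0, 0.0]
T [0.0, -3.96, -1.49] W [8.25, 0.0, 0.0]
T [0.0, -4.35, -1.86] W [9.28, 0.0, 0.0]
T [0.0, -4.7, -2.27] W [10.31, 0.0, 0.0]
T [0.0, -5.02, -2.71] W [11.34, 0.0, 0.0]
T [0.0, -5.29, -3.17] W [12.38, 0.0, 0.0]
```

Emit:
{"op": "arm_command", "data": {"deltas": [{"translation":[0,-0.54,-0.02],"turn":[1.05,0,0]},{"translation":[0,-1.07,-0.1],"turn":[2.05,0,0]},{"translation":[0,-1.6,-0.22],"turn":[3.1,0,0]},{"translation":[0,-2.11,-0.38],"turn":[4.15,0,0]},{"translation":[0,-2.61,-0.6],"turn":[5.15,0,0]},{"translation":[0,-3.08,-0.85],"turn":[6.2,0,0]},{"translation":[0,-3.53,-1.15],"turn":[7.2,0,0]},{"translation":[0,-3.96,-1.49],"turn":[8.25,0,0]},{"translation":[0,-4.35,-1.86],"turn":[9.3,0,0]},{"translation":[0,-4.7,-2.27],"turn":[10.3,0,0]},{"translation":[0,-5.02,-2.71],"turn":[11.35,0,0]},{"translation":[0,-5.29,-3.17],"turn":[12.4,0,0]}]}}

```text
time_s: 5.7
ee_pos: [0.5282, -0.0105, 0.1871]
eef_rot: [3.095, 1.57, -0.223]
force: [0.1, 0.1, 0.4]
grip_width: 0.0309
```

```bash
python3 - <<'E'
from h import *
look('b');barangle()
E
```

```text
t 5.7 pos [ 0.5282 -0.0105  0.1871] r 0.1531 h -0.507 F tool [-0.37 -0.08 -0.06] mom [-0.06 -0.06 -0.01] w 0.0309 q6 1.66
bar score 0.61 n 302 lockbar mod pi 0.218
```

View pics/c_b.png

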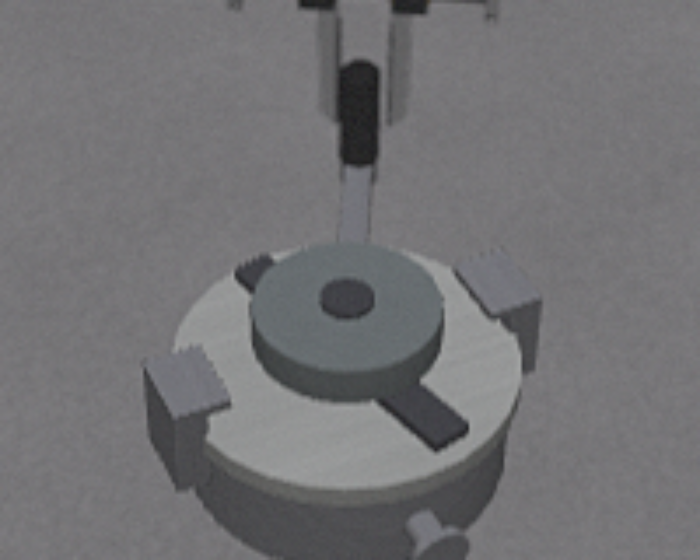

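```bash
python3 - <<'E'
from h import *
rows([target(-.517+d,.187,.151) for d in np.r_[np.arange(1,12)*.1, 1.12]])
E
```

```text
T [0.0, 0.57, -0.1] W [-1.05, -0.0, 0.0]
T [0.0, 1.16, -0.19] W [-2.19, -0.0, 0.0]
T [0.0, 1.75, -0.33] W [-3.34, -0.0, 0.0]
T [0.0, 2.32, -0.53] W [-4.48, -0.0, 0.0]
T [0.0, 2.87, -0.79] W [-5.63, -0.0, 0.0]
T [0.0, 3.38, -1.1] W [-6.78, -0.0, 0.0]
T [0.0, 3.87, -1.46] W [-7.92, -0.0, 0.0]
T [0.0, 4.31, -1.87] W [-9.07, -0.0, 0.0]
T [0.0, 4.71, -2.32] W [-10.21, -0.0, 0.0]
T [0.0, 5.07, -2.81] W [-11.36, -0.01, -0.0]
T [0.0, 5.37, -3.33] W [-12.51, -0.01, -0.0]
T [0.0, 5.43, -3.44] W [-12.73, -0.01, -0.0]
```

Emit:
{"op": "arm_command", "data": {"deltas": [{"translation":[0,0.57,-0.1],"turn":[-1.1,0,0]},{"translation":[0,1.16,-0.19],"turn":[-2.2,0,0]},{"translation":[0,1.75,-0.33],"turn":[-3.35,0,0]},{"translation":[0,2.32,-0.53],"turn":[-4.5,0,0]},{"translation":[0,2.87,-0.79],"turn":[-5.6,0,0]},{"translation":[0,3.38,-1.1],"turn":[-6.8,0,0]},{"translation":[0,3.87,-1.46],"turn":[-7.9,0,0]},{"translation":[0,4.31,-1.87],"turn":[-9.05,0,0]},{"translation":[0,4.71,-2.32],"turn":[-10.2,0,0]},{"translation":[0,5.07,-2.81],"turn":[-11.35,0,0]},{"translation":[0,5.37,-3.33],"turn":[-12.5,0,0]},{"translation":[0,5.43,-3.44],"turn":[-12.75,0,0]}]}}

```text
time_s: 6.8
ee_pos: [0.5908, -0.1613, 0.1866]
eef_rot: [-1.183, 1.57, 2.908]
force: [-3.0, 1.1, 1.6]
grip_width: 0.0307
```

```bash
python3 - <<'E'
from h import *
look('c');barangle()
rows([target(.6-d,.187,.151) for d in np.r_[np.arange(1,12)*.1, 1.19]])
E
```

```text
t 6.8 pos [ 0.5908 -0.1613  0.1866] r 0.1529 h 0.619 F tool [-1.64 -3.08  0.9 ] mom [0.12 0.57 0.03] w 0.0307 q6 0.3
bar score 0.6 n 317 lockbar mod pi 1.071
T [-0.02, -0.67, -0.09] W [1.2, 0.01, 0.01]
T [-0.02, -1.27, -0.18] W [2.35, 0.01, 0.01]
T [-0.02, -1.85, -0.34] W [3.49, 0.01, 0.01]
T [-0.02, -2.42, -0.55] W [4.64, 0.01, 0.01]
T [-0.02, -2.96, -0.81] W [5.79, 0.01, 0.01]
T [-0.02, -3.47, -1.13] W [6.93, 0.01, 0.01]
T [-0.02, -3.95, -1.5] W [8.08, 0.01, 0.01]
T [-0.02, -4.39, -1.91] W [9.22, 0.01, 0.01]
T [-0.02, -4.79, -2.37] W [10.37, 0.01, 0.01]
T [-0.02, -5.14, -2.86] W [11.52, 0.01, 0.0]
T [-0.02, -5.43, -3.38] W [12.66, 0.01, 0.0]
T [-0.02, -5.66, -3.88] W [13.69, 0.01, 0.0]
```

View pics/c_c.png

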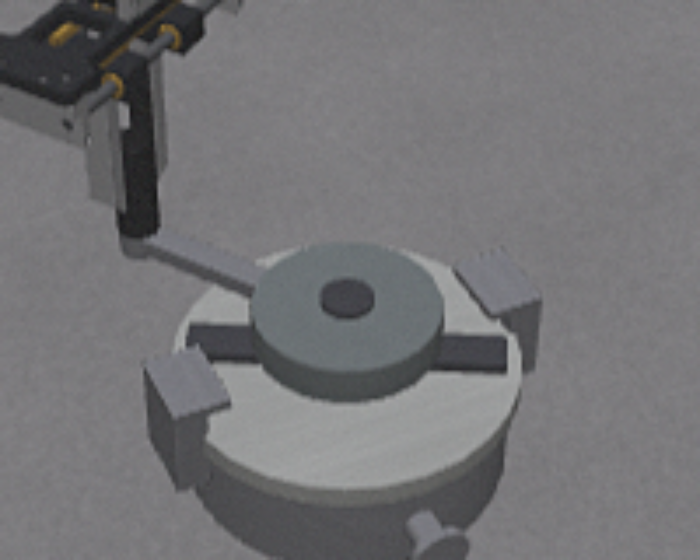

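Emit:
{"op": "arm_command", "data": {"deltas": [{"translation":[0,-0.67,-0.09],"turn":[1.2,0,0]},{"translation":[0,-1.27,-0.18],"turn":[2.35,0,0]},{"translation":[0,-1.85,-0.34],"turn":[3.5,0,0]},{"translation":[0,-2.42,-0.55],"turn":[4.65,0,0]},{"translation":[0,-2.96,-0.81],"turn":[5.8,0,0]},{"translation":[0,-3.47,-1.13],"turn":[6.95,0,0]},{"translation":[0,-3.95,-1.5],"turn":[8.1,0,0]},{"translation":[0,-4.39,-1.91],"turn":[9.2,0,0]},{"translation":[0,-4.79,-2.37],"turn":[10.35,0,0]},{"translation":[0,-5.14,-2.86],"turn":[11.5,0,0]},{"translation":[0,-5.4,-3.3],"turn":[12.5,0,0]},{"translation":[0,-5.5,-3.5],"turn":[12.9,0,0]}]}}

```text
time_s: 7.9
ee_pos: [0.5299, -0.0066, 0.1872]
eef_rot: [-2.97, 1.57, -0.018]
force: [-0.2, -0.6, -0.3]
grip_width: 0.0314
```

```bash
python3 - <<'E'
from h import *
look('d');barangle()
rows([target(-.52+d,.187,.151) for d in np.arange(1,13)*.055])
E
```

```text
t 7.9 pos [ 0.5299 -0.0066  0.1872] r 0.152 h -0.535 F tool [0.33 0.62 0.13] mom [-0.07  0.1  -0.04] w 0.0314 q6 1.68
bar score 0.83 n 357 lockbar mod pi 1.082
T [0.01, 0.4, -0.04] W [-0.64, -0.01, 0.0]
T [0.01, 0.73, -0.07] W [-1.27, -0.01, 0.0]
T [0.01, 1.06, -0.11] W [-1.9, -0.01, 0.0]
T [0.01, 1.38, -0.18] W [-2.53, -0.01, 0.0]
T [0.01, 1.71, -0.26] W [-3.16, -0.01, -0.0]
T [0.01, 2.02, -0.36] W [-3.79, -0.01, -0.0]
T [0.01, 2.34, -0.47] W [-4.42, -0.01, -0.0]
T [0.01, 2.64, -0.61] W [-5.05, -0.01, -0.0]
T [0.01, 2.94, -0.76] W [-5.68, -0.01, -0.0]
T [0.01, 3.22, -0.92] W [-6.31, -0.01, -0.0]
T [0.01, 3.5, -1.1] W [-6.94, -0.01, -0.0]
T [0.01, 3.77, -1.3] W [-7.57, -0.01, -0.0]
```

Emit:
{"op": "arm_command", "data": {"deltas": [{"translation":[0,0.4,-0.04],"turn":[-0.65,0,0]},{"translation":[0,0.73,-0.07],"turn":[-1.3,0,0]},{"translation":[0,1.06,-0.11],"turn":[-1.9,0,0]},{"translation":[0,1.38,-0.18],"turn":[-2.5,0,0]},{"translation":[0,1.71,-0.26],"turn":[-3.15,0,0]},{"translation":[0,2.02,-0.36],"turn":[-3.8,0,0]},{"translation":[0,2.34,-0.47],"turn":[-4.4,0,0]},{"translation":[0,2.64,-0.61],"turn":[-5.05,0,0]},{"translation":[0,2.94,-0.76],"turn":[-5.7,0,0]}]}}

```text
time_s: 8.75
ee_pos: [0.5355, -0.0843, 0.187]
eef_rot: [-2.181, 1.57, 1.278]
force: [0.1, 3.0, 0.8]
grip_width: 0.0306
```

```bash
python3 - <<'E'
from h import *
look('e');barangle()
b=target(-.02,.187,.151);rows([target(-.02+d,.187,.151) for d in np.arange(1,13)*.03],b)
E
```

```text
t 8.75 pos [ 0.5355 -0.0843  0.187 ] r 0.1513 h -0.015 F tool [-0.84 -2.86 -0.99] mom [ 0.58 -0.17 -0.04] w 0.0306 q6 1.03
bar score 0.74 n 311 lockbar mod pi 1.221
T [0.0, 0.18, -0.0] W [-0.34, 0.0, 0.0]
T [0.0, 0.36, -0.01] W [-0.69, 0.0, 0.0]
T [0.0, 0.54, -0.02] W [-1.03, 0.0, 0.0]
T [0.0, 0.72, -0.04] W [-1.38, 0.0, 0.0]
T [0.0, 0.9, -0.07] W [-1.72, 0.0, 0.0]
T [0.0, 1.08, -0.1] W [-2.06, 0.0, 0.0]
T [0.0, 1.26, -0.13] W [-2.41, 0.0, 0.0]
T [0.0, 1.44, -0.17] W [-2.75, 0.0, 0.0]
T [0.0, 1.61, -0.22] W [-3.09, 0.0, 0.0]
T [0.0, 1.78, -0.27] W [-3.44, 0.0, 0.0]
T [0.0, 1.96, -0.33] W [-3.78, 0.0, 0.0]
T [0.0, 2.13, -0.39] W [-4.13, 0.0, 0.0]
```

View pics/c_e.png

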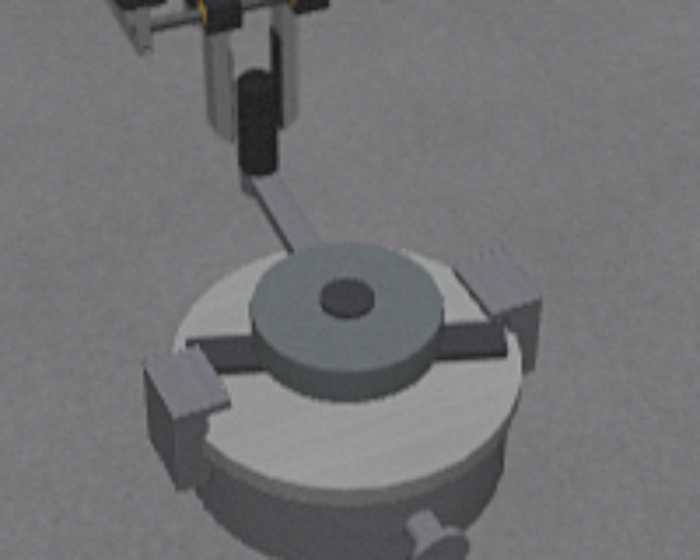

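Bar at about 1.22 and moving, with roughly 0.35 rad left. I'll go 0.27 further, then in small steps.

Emit:
{"op": "arm_command", "data": {"deltas": [{"translation":[0,0.36,-0.01],"turn":[-0.7,0,0]},{"translation":[0,0.54,-0.02],"turn":[-1.05,0,0]},{"translation":[0,0.72,-0.04],"turn":[-1.4,0,0]},{"translation":[0,0.9,-0.07],"turn":[-1.7,0,0]},{"translation":[0,1.08,-0.1],"turn":[-2.05,0,0]},{"translation":[0,1.26,-0.13],"turn":[-2.4,0,0]},{"translation":[0,1.44,-0.17],"turn":[-2.75,0,0]},{"translation":[0,1.61,-0.22],"turn":[-3.1,0,0]}]}}

```text
time_s: 9.52
ee_pos: [0.553, -0.1203, 0.1869]
eef_rot: [-0.927, 1.57, 2.799]
force: [-2.3, 2.2, 1.0]
grip_width: 0.031
```

```bash
python3 - <<'E'
from h import *
look('f');barangle()
E
```

```text
t 9.5167 pos [ 0.553  -0.1203  0.1869] r 0.1513 h 0.25 F tool [-0.96 -3.09  0.68] mom [0.33 0.54 0.02] w 0.031 q6 0.71
bar score 0.82 n 204 lockbar mod pi 1.49
```

View pics/c_f.png

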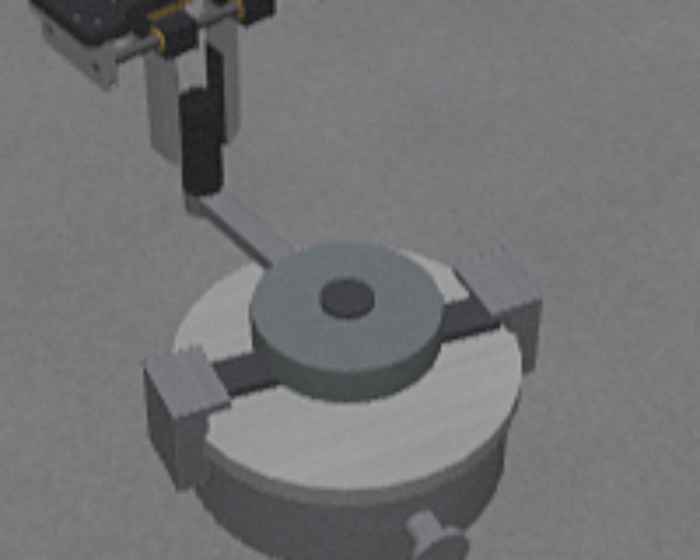

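Emit:
{"op": "arm_command", "data": {"deltas": [{"translation":[0,0.1,0],"turn":[-0.2,0,0]},{"translation":[0,0.2,0],"turn":[-0.35,0,0]},{"translation":[0,0.3,-0.01],"turn":[-0.6,0,0]}]}}

```text
time_s: 9.87
ee_pos: [0.5577, -0.1266, 0.1869]
eef_rot: [-0.667, 1.57, 3.113]
force: [-4.1, 0.9, -0.0]
grip_width: 0.031
```

Emit:
{"op": "arm_command", "data": {"deltas": [{"translation":[0,0.1,0],"turn":[-0.2,0,0]},{"translation":[0,0.15,0],"turn":[-0.3,0,0]}]}}

```text
time_s: 10.03
ee_pos: [0.5603, -0.1299, 0.1869]
eef_rot: [-0.607, 1.571, -3.083]
force: [-4.5, 2.0, 1.9]
grip_width: 0.0311
```

```bash
python3 - <<'E'
from h import *
look('g');barangle()
E
```

```text
t 10.0333 pos [ 0.5603 -0.1299  0.1869] r 0.151 h 0.33 F tool [-1.86 -4.35  2.33] mom [0.16 0.63 0.06] w 0.0311 q6 0.61
bar score 0.9 n 209 lockbar mod pi -1.548
```

Emit:
{"op": "arm_command", "data": {"deltas": [{"translation":[0,0.08,0],"turn":[-0.15,0,0]},{"translation":[0,0.12,0],"turn":[-0.25,0,0]}]}}

```text
time_s: 10.3
ee_pos: [0.562, -0.1318, 0.1869]
eef_rot: [-1.519, 1.57, 2.31]
force: [-5.5, 3.5, 1.4]
grip_width: 0.0312
```

```bash
python3 - <<'E'
from h import *
look('h');barangle()
E
```

```text
t 10.3 pos [ 0.562  -0.1318  0.1869] r 0.1509 h 0.347 F tool [-1.42 -6.21  1.97] mom [ 0.76  0.96 -0.01] w 0.0312 q6 0.59
bar score 0.79 n 219 lockbar mod pi -1.564
```

View pics/c_h.png

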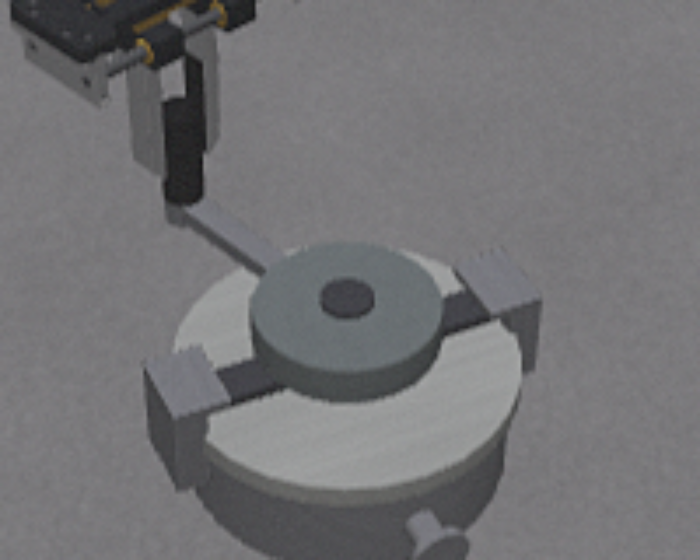

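Emit:
{"op": "arm_command", "data": {"deltas": [{"translation":[0,0.1,0],"turn":[-0.15,0,0]},{"translation":[0,0.2,0],"turn":[-0.35,0,0]},{"translation":[0,0.2,0],"turn":[-0.35,0,0]}]}}

```text
time_s: 10.65
ee_pos: [0.5649, -0.1351, 0.1868]
eef_rot: [-1.544, 1.568, 2.315]
force: [-9.6, 8.6, 3.7]
grip_width: 0.0327
```

```bash
python3 - <<'E'
from h import *
look('i');barangle()
E
```

```text
t 10.65 pos [ 0.5649 -0.1351  0.1868] r 0.1508 h 0.376 F tool [ -3.63 -12.81   1.62] mom [1.41 1.64 0.04] w 0.0327 q6 0.55
bar score 0.79 n 223 lockbar mod pi -1.555
```

Emit:
{"op": "arm_command", "data": {"deltas": [{"translation":[0,-0.1,0],"turn":[0,0,0]},{"translation":[0,-0.25,0],"turn":[0,0,0]},{"translation":[0,-0.3,0],"turn":[0,0,0]},{"translation":[0,-0.3,0],"turn":[0,0,0]},{"translation":[0,-0.3,0],"turn":[0,0,0]},{"translation":[0,-0.3,0],"turn":[0,0,0]}], "gripper": 60}}

```text
time_s: 11.25
ee_pos: [0.5604, -0.1304, 0.187]
eef_rot: [1.883, 1.57, -0.542]
force: [0.4, 0.6, 0.1]
grip_width: 0.0599
```

Emit:
{"op": "arm_command", "data": {"deltas": [{"translation":[-0.5,0,0],"turn":[0,0,0]},{"translation":[-1.3,0,0],"turn":[0,0,0]},{"translation":[-2.3,0,0],"turn":[0,0,0]},{"translation":[-3.5,0,0],"turn":[0,0,0]},{"translation":[-4.5,0,0],"turn":[0,0,0]},{"translation":[-5,0,0.8],"turn":[0,0,0]},{"translation":[-5,0,2],"turn":[0,0,0]},{"translation":[-5,0,3],"turn":[0,0,0]},{"translation":[-5,0,3.5],"turn":[0,0,0]},{"translation":[-5,0,3.5],"turn":[0,0,0]}]}}

```text
time_s: 12.08
ee_pos: [0.4932, -0.189, 0.3124]
eef_rot: [1.71, 1.57, -0.717]
force: [0.2, -0.0, -0.8]
grip_width: 0.0598
```

```bash
python3 - <<'E'
from h import *
look('j');barangle()
for t,z in (('media_bottle',0),('beaker',0),('spare_cassette',0),('wrench',0)):
    for m in models.mark_of(t,'scene')[:1]: print(t,round(m['score'],2),at_z('scene',m['at'],z).round(4))
look('k','top');barangle('top')
E
```

```text
t 12.0833 pos [ 0.4932 -0.189   0.3124] r 0.2403 h 0.35 F tool [ 0.85  0.14 -0.13] mom [-0.02 -0.07 -0.03] w 0.0598 q6 0.42
bar score 0.72 n 208 lockbar mod pi -1.559
media_bottle 0.92 [ 0.4791 -0.3387  0.    ]
beaker 0.83 [ 0.662  -0.3147  0.    ]
spare_cassette 0.92 [ 0.4846  0.4059 -0.    ]
wrench 0.73 [0.6128 0.3641 0.    ]
t 12.3833 pos [ 0.4949 -0.187   0.3116] r 0.2377 h 0.349 F tool [-0.84 -0.63 -0.07] mom [ 0.01 -0.    0.01] w 0.0601 q6 0.42
bar score 0.76 n 261 lockbar mod pi -1.565
```

View pics/scene_j.png

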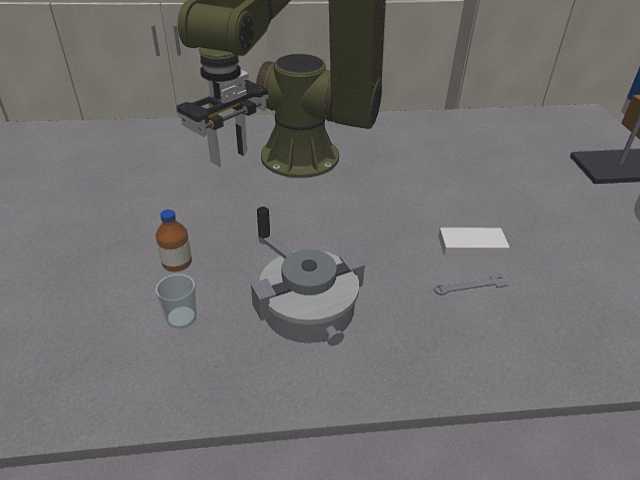

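View pics/c_k.png

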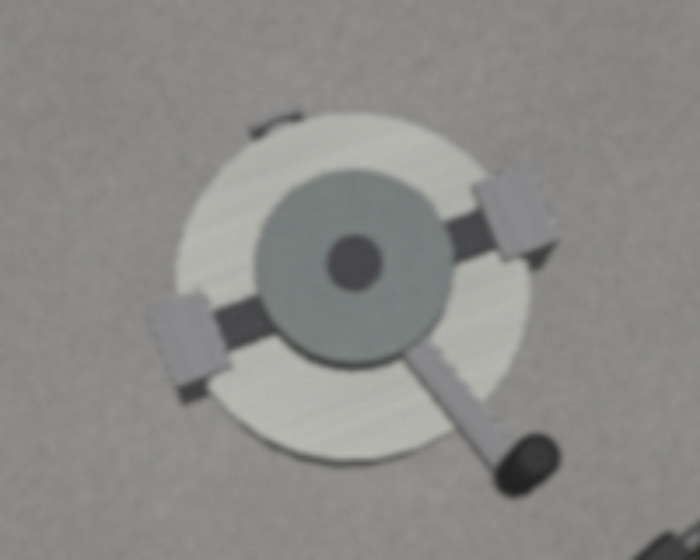

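The bar is crosswise under both lugs in both views, the gripper is clear of the knob, and nothing else on the bench has moved. I'm handing in now.

```bash
python3 - <<'E'
from h import *
print(ctrl.hand_in())
E
```

```text
the job is handed in; nothing more can be done
None
```

The lid is locked: the locking bar lies crosswise, home under both lugs. I caged the black knob loosely between the fingers and worked the handle. It gripped anticlockwise and swung loose clockwise, so three anticlockwise strokes brought the bar round to its stop.

- **Stop:** on the last push the force at the knob rose to about 13 N, against about 3 N while the bar was turning. The bar did not turn any further, and the handle was at about 0.37 rad, well short of its own stop at 0.65.
- **Bar angle:** after release, both cameras put it about 1.58 rad from unlocked (scene −1.559, top −1.565, modulo half a turn). That is within 0.02 rad of the 1.57 stop, and the pictures show it under both lugs.
- **Release:** I opened the fingers and raised the gripper clear of the knob. The wrist force was back to about 0, up to 1 N of noise. I did not measure the handle's speed at rest.
- **Bystanders:** they look unmoved in the final picture. The network positions agree with the start to within about 10 mm, except the wrench, which read about 18 mm off at a lower score (0.73). I took that as network scatter, since the arm never went near it.

I handed in at about 12.4 s on the robot's clock; no verdict was reported.

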